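# Tip a power module onto the inspection fixture and clamp it

### The job

Get the power module ready for the inspection camera: push it up against the step of the black fixture and tip it over that step so that it lies on the bed with its red circuit board facing up, then slide it along the bed fully home against the end stop. Finally push the blue sliding jaw in until the module is clamped flat against the aluminium guide strip, let go, and leave the other things on the bench where they are.

Things in the scene. Friction and masses are not known exactly. Their poses are not given: they have to be found in the camera images.
- module_center (a point): Centre (half-way up) of the loose finned power module, 96 x 96 mm and 120 mm tall, 0.5 to 0.9 kg, too wide to grasp. Its own axes: z along its 120 mm length (up at the start); its -x side holds the red board behind a flush, sturdy clear cover (fine to push on) and at first faces away from the step; fins on its y sides. Starts on the bench 30 to 90 mm short of the step, up to 15 degrees off square.
- fixture: Black fixture fixed to the bench. Origin: at bench height in the middle of the step. x points along the bed away from the step, y across the bed from guide strip to jaw, z up. The bed is a plate 10 mm thick (top at z = 10 mm) from x = 0 to 185 mm, y = -80 to 125 mm; lengths below called x, y, z are in this frame.
- step_edge (a point): Point on the top edge of the step (the bed's front edge, 10 mm high, yellow line, along y) that is the fence the module's foot is pushed against and tips over; at x = 0, y = 0. The module stands 12 to 28 mm towards +y of this line at the start.
- stop_face (a point): Point on the face of the end stop, x = 165 mm, 60 mm high, across the bed's far end. The module's leading end (its own top at the start) goes flat against it.
- guide_face (a point): Point on the inner face of the aluminium guide strip, y = -48 mm; the strip runs from x = 60 to 165 mm, top at z = 40 mm, with a flared lead-in from x = 33 mm.
- clamped_place (a point): Where the module's centre is once home and clamped: x = 105, y = 0, z = 58 mm; axes as the fixture's. The module's own z axis then points along the fixture's x and its -x side (red board) up.
- jaw (a joint): Position of the blue sliding jaw, in m: 0 fully open (its face at y = 92 mm), growing as it is pushed towards the guide strip (-y); 0.044 when it clamps the module against the guide, 0.055 at the end of its travel. Starts 0 to 10 mm in. Slides with about 4 N of friction, more when moving the module, and stays where it is left.
- jaw_back (a point): Middle of the outer (+y) face of the blue jaw, to push towards -y. The jaw is 80 mm along x (centred at x = 105 mm), 24 mm thick and 60 mm high (z = 11 to 72 mm); the point is at half its height. Two small screw heads stand 6 mm above its top.
- lens_center (a point): Bystander: centre of a black lens barrel standing on the bench, 68 mm wide, 75 mm tall.
- driver: Bystander: screwdriver lying on the bench, about 200 mm long.
- tray: Bystander: blue open tray on the bench, 120 x 160 x 35 mm, origin under its centre.
- jar_center (a point): Bystander: centre of a small jar standing on the bench, 60 mm wide, 85 mm tall.
Mind the look-alikes: they are no part of the job. Of the things like the part that bears module_center, leave any that is purple; of the rest the larger one is meant.

How it is judged:
By the outcome, as a careful person would: the job done as asked, in the order asked, and still so for the second after the job is handed in, with the robot touching nothing.
It also fails if it takes over 69 s, if anything falls off the work surface, if the arm or the gripper's body presses on something with over 40 N, if the wrist force passes 120 N, or if a joint passes its speed limit or range.

### The arm

A 7-joint arm with a two-finger parallel gripper is mounted at the origin on the work surface. World frame = base frame: x ahead of the robot, y to its left, z up, the work surface at z = 0. Lengths are in mm, angles in rad, forces in N, time in s.
With the tool pointing down it reaches from about 400 to 875 mm from the base axis. Payload 4.4 kg.
Tool frame: the origin (TCP) lies on the centre line of the jaws, within the pads' length; the fingertips stand 14 mm ahead of it and the grasp point (between the pads) lies 5 mm behind it; z points along the fingers, x is the direction in which the jaws open and shut, and the axes are right-handed (so a half turn about z gives the same grasp; the last joint's range is limited). The gripper opens to 85 mm and grips with 20 to 120 N. Pads are 22 mm wide; open, the fingers measure 114 mm over their backs; the gripper's body (76 mm by 85 mm) begins 54 mm behind the grasp point. The pads swing forward as they close: fully open they stand 13 mm farther back than shut.
Start: joints at [-1.28, 0.628, 0.038, 1.517, -0.027, 0.996, -0.02], TCP at [227.008, 609.085, 245.313] pointing down, gripper open.
Joint ranges: [-3.06, 3.06], [-0.37, 2.12], [-1.25, 1.32], [0.18, 2.47], [-1.1, 4.24], [0.23, 1.98], [-2.94, 2.94]. Speed limits (rad/s): [2.57, 2.57, 3.14, 3.14, 3.14, 3.14, 3.14].

### API

Orientations are given as [roll, pitch, yaw] about the fixed x, y, z axes, in that order (R = Rz(yaw) Ry(pitch) Rx(roll)).
In Python, from cell import ctrl gives the robot as it stands.
- The arm moves only by the tool send_rows, never from a script. Its argument "commands" is a list of rows, each a list of 5 numbers: the finger opening in mm, from 0 to 85.4, then the shift along the tool's x, y, z in mm, then the turn about the tool's z in degrees. In form: [[grip, x, y, z, roll], ...]. A call has 1 to 5 rows; each row is the pose to reach, as a shift and turn from the pose measured when the call began, along the tool's axes at that moment; what a row does not reach only later rows make up. A row lasts 1/10 s, in which the tool goes at most 50 mm and 8.59 degrees, less where a joint would pass 70% of its speed; a pose out of reach is approached as far as the arm can. A call with a gripper value outside its range is refused whole. The fingers move at their own pace and stop on an object; the grip force is fixed at half the most. Time passes only in rows, so rows that repeat a pose let the fingers close. It gives the time, the measured TCP pose, the force and the opening at its end, in the units of the state.
- ctrl.read_state(): the state, without advancing time (a new reading comes with each control period).
- ctrl.get_image(name): name is "scene" or "top" or "wrist"; returns the picture (480x640x3 uint8, red, green, blue); there is no depth.
- ctrl.camera_params(name): a dict with "fx", "fy", "cx", "cy" (pixels), "k1" (the pictures are not rectified: a ray, as slopes to the right and down, at radius r is drawn at 1 + k1 r^2 times it, then the intrinsics apply), "cam_to_world" (4x4, takes a point from camera to world coordinates). Camera axes: x right, y down, z forward; pixel columns grow to the right and rows downward; lengths in mm; the calibration is good to about 2 mm. A picture is of the moment at which its call begins: read the wrist's pose just before it. camera_params takes no time and is no camera call; for the wrist camera it gives the pose at the moment of the call.
- ctrl.finish_job(): hands the job in, once; it reports no verdict.
The state is a dict: "clock": time; "qpos": joint angles; "qd": joint speeds; "tau": joint torques, N m; "eef_pos": TCP position; "tool_rot": TCP orientation; "force": force on the tool from outside, world axes, zero at the start; "torque": the same for the moment, N m; "width": finger opening in mm.
Only numpy, scipy, OpenCV 4.12 (cv2) and the standard library are available. Lean on these libraries where they do the work, as an engineer would, in place of code of your own. Each camera call takes 0.05 s, during which the arm holds its last target.

## Working session

There is one attempt and no reset: what is moved stays moved. The work goes in short steps, Python scripts to look and compute and a tool call to move; the robot and the scene stay as the last step left them, time stands still between calls to the robot, and variables do not carry over. Pictures are saved under pics/ and viewed, and the job is handed in when it is done.

Besides the shell and the picture viewer there is one more tool, called after "Call:" as name(argument=value, ...) on one line, values as JSON. send_rows: Moves the arm, as the interface text tells. Its arguments: {"type":"object","properties":{"commands":{"type":"array"}},"required":["commands"]}

```bash
ls; mkdir -p pics
python3 - <<'E'
from cell import ctrl
import cv2
s=ctrl.read_state(); print({k:v for k,v in s.items()})
for n in ["scene","top","wrist"]:
    cv2.imwrite(f"pics/{n}0.png",ctrl.get_image(n)[:,:,::-1])
    p=ctrl.camera_params(n); print(n,p)
E
```

```text
pics
{'clock': 0.0, 'qpos': array([-1.27979228,  0.62933039,  0.03841112,  1.51837595, -0.02700799,
        0.99631044, -0.02000773]), 'qd': array([ 0.00044468, -0.00070425,  0.00066288,  0.00115422,  0.00019397,
       -0.00046615, -0.00096581]), 'tau': array([ 5.43143724e-04, -5.63402903e+01,  1.22632843e+00, -1.93438715e+01,
        1.10468446e-02,  1.06569700e-02, -8.36107631e-06]), 'eef_pos': array([226.77510449, 608.51083086, 244.39615857]), 'tool_rot': array([-3.14159249e+00,  1.90731881e-03,  1.21400496e+00]), 'force': array([-0.39731372,  0.72543104,  0.12080089]), 'torque': array([0.01647844, 0.03108635, 0.02735817]), 'width': 85.25946294746396}
scene {'fx': 523.7453087659187, 'fy': 523.7453087659187, 'cx': 317.0862630572217, 'cy': 240.58265001551482, 'k1': -0.12996666774249113, 'cam_to_world': array([[-8.56961027e-01,  3.00561595e-01, -4.18665172e-01,
         1.13546856e+03],
       [ 5.15289663e-01,  5.14987517e-01, -6.85028774e-01,
         8.88229607e+02],
       [ 9.71399686e-03, -8.02776797e-01, -5.96200514e-01,
         8.57156465e+02],
       [ 0.00000000e+00,  0.0
[... 346 characters left out ...]
6e-03,
        -3.43546882e+01],
       [-1.14291037e-03, -9.21825756e-02, -9.95741466e-01,
         1.71698207e+03],
       [ 0.00000000e+00,  0.00000000e+00,  0.00000000e+00,
         1.00000000e+00]])}
wrist {'fx': 386.48215755121174, 'fy': 386.48215755121174, 'cx': 322.3879431105603, 'cy': 235.5177783326048, 'k1': -0.031903446181971204, 'cam_to_world': array([[ 3.48725986e-01,  8.86314304e-01,  3.04691878e-01,
         1.47652164e+02],
       [ 9.37220913e-01, -3.28854351e-01, -1.16067982e-01,
         6.38103156e+02],
       [-2.67346323e-03,  3.26039522e-01, -9.45352359e-01,
         3.74159163e+02],
       [ 0.00000000e+00,  0.00000000e+00,  0.00000000e+00,
         1.00000000e+00]])}
```

View pics/scene0.png

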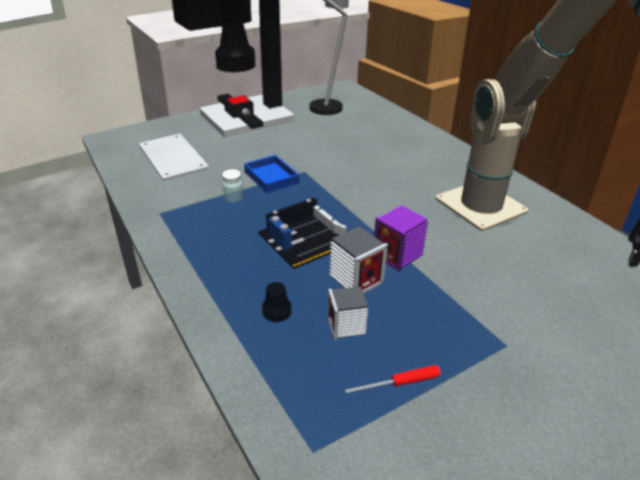

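View pics/top0.png

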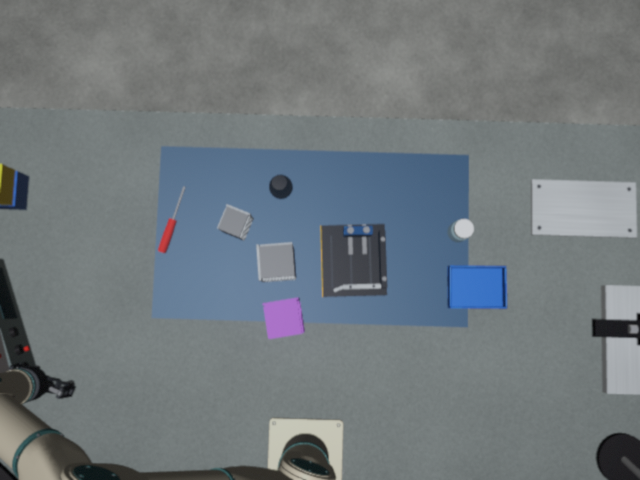

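View pics/wrist0.png

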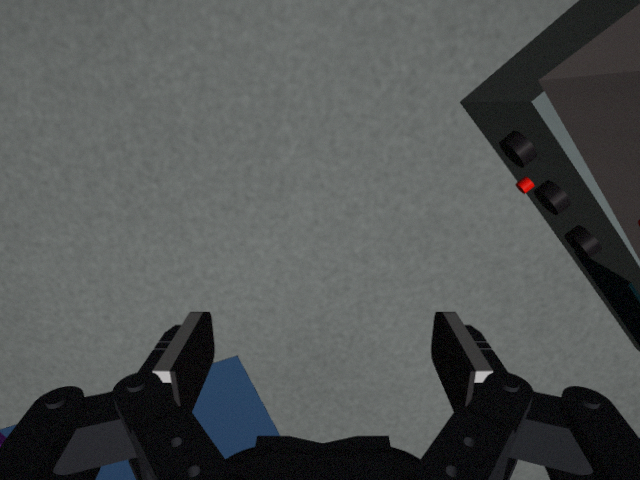

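Scene, candidates for the module (top view): the purple block at (283,318), the small grey finned block at (235,222) and the large grey finned block at (276,262). By the description it is the large grey one, next to the fixture's yellow step edge at (322,262). The others are the lens (280,186), driver (170,225), jar (462,229) and tray (477,288). I'll check the choice in a close crop and measure.

```bash
cat > h.py <<'E'
import numpy as np, cv2
from cell import ctrl
def ray(p,uv):
    K=np.array([[p['fx'],0,p['cx']],[0,p['fy'],p['cy']],[0,0,1]])
    # drawn = s*(1+k1 r^2)
    u=cv2.undistortPoints(np.array([[uv]],float),K,np.array([p['k1'],0,0,0]))[0,0]
    T=np.array(p['cam_to_world']); return T[:3,3],T[:3,:3]@np.array([u[0],u[1],1])
def onz(p,uv,z):
    o,d=ray(p,uv); return (o+d*(z-o[2])/d[2])
def proj(p,X):
    T=np.array(p['cam_to_world']); c=T[:3,:3].T@(np.array(X,float)-T[:3,3]); s=c[:2]/c[2]; s=s*(1+p['k1']*(s@s))
    return np.array([p['fx']*s[0]+p['cx'],p['fy']*s[1]+p['cy']])
def rays_x(r1,r2):
    (o1,d1),(o2,d2)=r1,r2
    A=np.stack([d1,-d2],1); t=np.linalg.lstsq(A,o2-o1,rcond=None)[0]
    a,b=o1+d1*t[0],o2+d2*t[1]; return (a+b)/2,np.linalg.norm(a-b)
def shot(n,name):
    p=ctrl.camera_params(n); im=ctrl.get_image(n)[:,:,::-1].copy(); cv2.imwrite(f"pics/{name}.png",im); return p,im
E
python3 - <<'E'
from h import *
im=cv2.imread('pics/top0.png')
c=im[170:350,210:400]; cv2.imwrite('pics/topc.png',cv2.resize(c,None,fx=4,fy=4,interpolation=cv2.INTER_CUBIC)[:600,:])
im=cv2.imread('pics/scene0.png')
c=im[190:350,250:440]; cv2.imwrite('pics/scec.png',cv2.resize(c,None,fx=3.7,fy=3.7,interpolation=cv2.INTER_CUBIC))
p=ctrl.camera_params('top')
for n,uv,z in [('big',(276,262),120),('small',(235,222),100),('jaw',(358,231),72)]: print(n,onz(p,uv,z).round())
E
```

```text
big [530.  90. 120.]
small [637. 207. 100.]
jaw [ 626. -130.   72.]
```

View pics/topc.png

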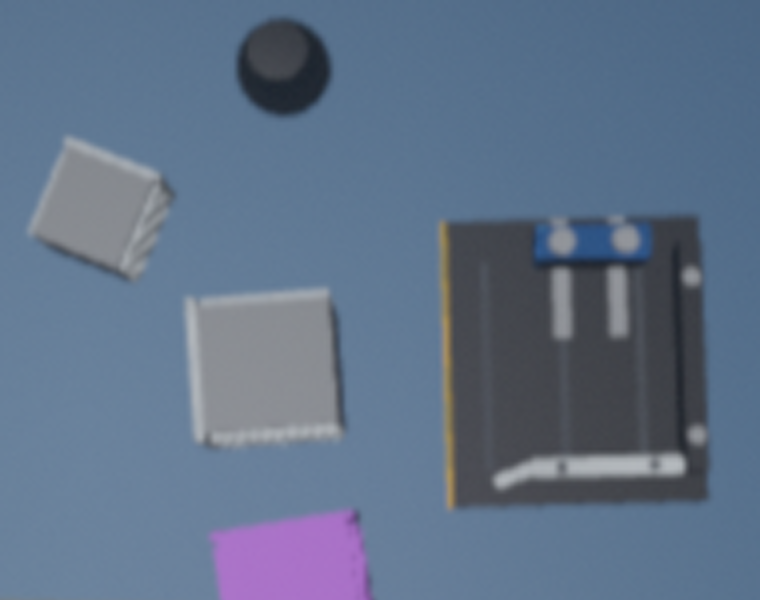

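View pics/scec.png

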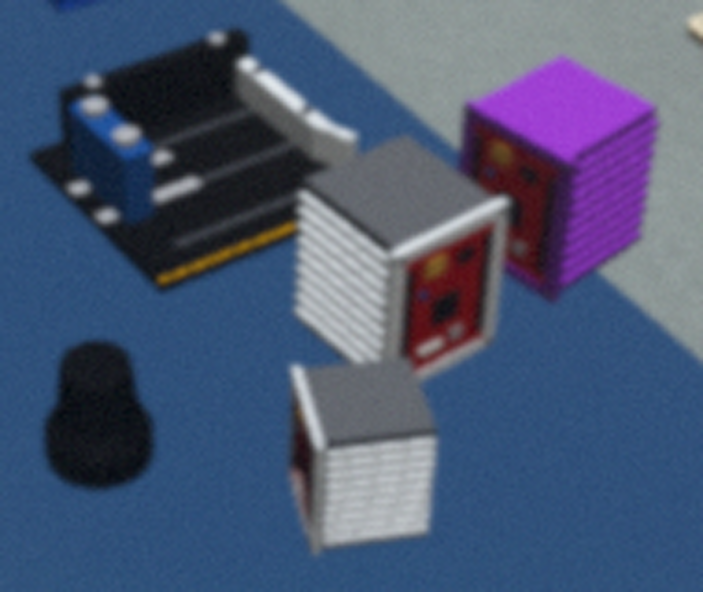

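Run:
```python
from h import *
p=ctrl.camera_params('top')
f=lambda c,z: onz(p,(c[0]/4+210-0.4,c[1]/4+170-0.4),z)
m=[f(c,120) for c in [(187,297),(328,290),(342,435),(203,443)]]
print('module',np.round(m)); print('ctr',np.mean(m,0).round(1),[round(np.linalg.norm(m[i]-m[(i+1)%4])) for i in range(4)])
fx=[f(c,10) for c in [(441,222),(451,507),(707,500),(697,217)]]
print('bed',np.round(fx),[round(np.linalg.norm(fx[i]-fx[(i+1)%4])) for i in range(4)])
e=fx[0]-fx[1]; ey=e/np.linalg.norm(e); ex=np.array([ey[1],-ey[0],0])
e2=(fx[3]+fx[2]-fx[0]-fx[1]); print('yaw ex',np.degrees(np.arctan2(ex[1],ex[0])),np.degrees(np.arctan2(e2[1],e2[0])))
C=np.mean(fx,0)
O=C-92.5*ex-22.5*ey; print('origin',O)
for n,q in [('module',np.mean(m,0))]: print(n,(q-O)@ex,(q-O)@ey)
e=(m[1]-m[0])+(m[2]-m[3]); print('mod yaw x',np.degrees(np.arctan2(e[1],e[0])))
j=f((592,243),72); print('jaw',(j-O)@ex,(j-O)@ey)
```

```text
module [[577. 144. 120.]
 [584.  50. 120.]
 [488.  37. 120.]
 [479. 130. 120.]]
ctr [532.1  90.4 120. ] [95, 98, 93, 98]
bed [[ 648.  -23.   10.]
 [ 444.  -37.   10.]
 [ 454. -218.   10.]
 [ 657. -207.   10.]] [204, 182, 203, 184]
yaw ex -86.26229570585923 -86.92318523514439
origin [522.13254121 -30.49692222  10.        ]
module -120.02344868228859 17.826316735308755
mod yaw x -85.19104872343584
jaw 104.71934027387859 98.89649408730943
```

The crop confirms the choice: a large grey block with its red board facing away from the step. Its sides measure 93–98 mm against 96 given, and the bed 204 x 183 against 205 x 185. The module sits 72 mm short of the step and about 18 mm towards +y, nearly square. Now moving in behind it.

Call:
send_rows(commands=[[50,-25,37,0,6],[50,-50,74,0,12],[50,-75,111,0,18],[50,-100,148,0,24],[50,-125,185,0,30]])

```text
clock: 0.65
eef_pos: [357.2, 425.3, 244.7]
tool_rot: [3.141, 0.001, 0.686]
force: [0.0, 0.2, -0.6]
width: 50.1
```

```bash
cat >> h.py <<'E'
YF=np.radians(-86.6); O=np.array([522.1,-30.5,0])
EX=np.array([np.cos(YF),np.sin(YF),0]); EY=np.array([-EX[1],EX[0],0])
def fix2w(x,y,z): return O+EX*x+EY*y+np.array([0,0,z])
def w2fix(P): d=np.array(P)-O; return np.array([d@EX,d@EY,d[2]])
def to(x,y,z,yawdeg=None):
    """print tool shift to put TCP at fixture xyz, tool x along fixture y"""
    s=ctrl.read_state(); r,pt,yw=s['tool_rot']
    from scipy.spatial.transform import Rotation as R
    M=R.from_euler('xyz',[r,pt,yw]).as_matrix()
    t=np.degrees(YF)+90 if yawdeg is None else yawdeg
    d=M.T@(fix2w(x,y,z)-s['eef_pos'])
    turn=(np.degrees(yw)-t+180)%360-180
    print('t',round(s['clock'],2),'at fix',w2fix(s['eef_pos']).round(1),'shift',d.round(1),'turn',round(turn,2),'F fix',np.round([s['force']@EX,s['force']@EY,s['force'][2]],1),'w',round(s['width'],1),'q7',s['qpos'].round(2))
E
python3 -c "
from h import *
to(-225,18,245)"
```

```text
t 0.65 at fix [-464.7 -137.6  244.7] shift [-1.470e+01  2.854e+02 -1.000e-01] turn 35.92 F fix [-0.2  0.1 -0.6] w 50.1 q7 [-1.05  0.5   0.19  1.79 -0.12  0.87 -0.12]
```

Call:
send_rows(commands=[[50,-3,48,0,7.2],[50,-6,96,0,14.4],[50,-9,144,0,21.6],[50,-12,192,0,28.8],[50,-15,240,0,36]])

```text
clock: 1.15
eef_pos: [498.4, 228.5, 244.9]
tool_rot: [3.14, 0.001, 0.053]
force: [0.7, 0.6, -0.0]
width: 50.0
```

Call:
send_rows(commands=[[50,0,0,0,0],[50,0,0,0,0]])

```text
clock: 1.35
eef_pos: [498.9, 227.1, 244.7]
tool_rot: [3.14, 0.001, 0.05]
force: [0.3, 0.4, 0.3]
width: 50.1
```

```bash
python3 -c "
from h import *
to(-225,18,245)
p,im=shot('wrist','w1')"
```

```text
t 1.35 at fix [-258.5   -7.9  244.7] shift [26.2 33.3 -0.2] turn -0.52 F fix [-0.4  0.3  0.3] w 50.1 q7 [-0.73  0.51  0.37  1.81 -0.23  0.87 -0.2 ]
```

View pics/w1.png

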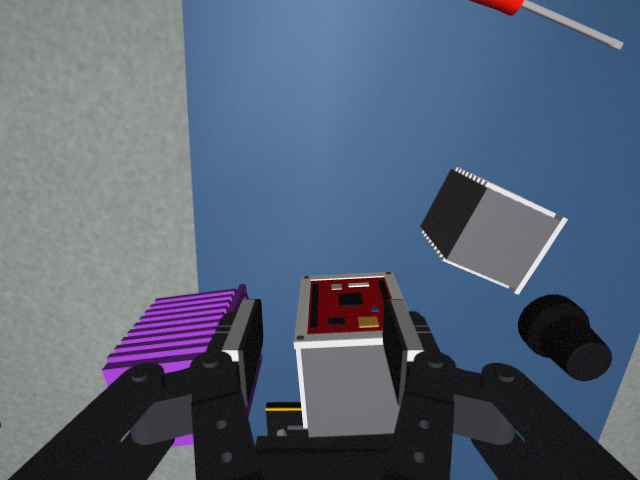

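The wrist picture shows the module's red board at (350,305), its top face below it at (350,390), the purple block to the left at (180,340) and the small grey block at (495,230). The module's bottom -x edge runs from (303,277) to (394,273). I'll cross-check its position with that.

```bash
python3 -c "
from h import *
p=ctrl.camera_params('wrist')
for uv,z in [((302,277),0),((394,273),0),((296,339),120),((267,406),10),((301,406),10),((303,434),120),((444,261),0),((516,293),75),((520,294),0)]: print(uv,w2fix(onz(p,uv,z)).round(1))
pt=ctrl.camera_params('top')
for uv,z in [((210+135/4,170+280/4),0),((210+170/4,170+190/4),0)]: print('small',w2fix(onz(pt,uv,z)).round(1))
"
```

```text
(302, 277) [-168.1  -31.9    0. ]
(394, 273) [-172.3   65.8    0. ]
(296, 339) [-172.2  -30.2  120. ]
(267, 406) [ -4.3 -76.7  10. ]
(301, 406) [ -4.3 -36.4  10. ]
(303, 434) [-76.7 -27.  120. ]
(444, 261) [-185.8  117.8    0. ]
(516, 293) [-187.   158.7   75. ]
(520, 294) [-146.2  205.3    0. ]
small [-220.1   90.1    0. ]
small [-193.7  154.8    0. ]
```

Call:
send_rows(commands=[[50,25,28,0,-0.5],[50,25,28,45,-0.5],[50,25,28,90,-0.5],[50,25,28,135,-0.5],[50,25,28,176,-0.5]])

```text
clock: 1.9
eef_pos: [522.5, 204.7, 66.6]
tool_rot: [-3.141, 0.003, 0.067]
force: [0.0, 1.5, -0.2]
width: 50.2
```

Call:
send_rows(commands=[[50,0,0,0,0],[50,0,0,0,0]])

```text
clock: 2.1
eef_pos: [521.3, 206.5, 66.4]
tool_rot: [-3.14, 0.005, 0.07]
force: [0.2, 0.6, 0.1]
width: 49.8
```

```bash
python3 -c "
from h import *
to(-181,17,68)
p,im=shot('scene','s1')
im=im[190:350,250:440]; cv2.imwrite('pics/s1c.png',cv2.resize(im,None,fx=3.7,fy=3.7,interpolation=cv2.INTER_CUBIC))"
```

```text
t 2.1 at fix [-236.6   13.2   66.4] shift [ 3.2 55.7 -1.6] turn 0.59 F fix [-0.6  0.2  0.1] w 49.8 q7 [-0.58  0.78  0.24  1.91 -0.35  0.5  -0.02]
```

View pics/s1c.png

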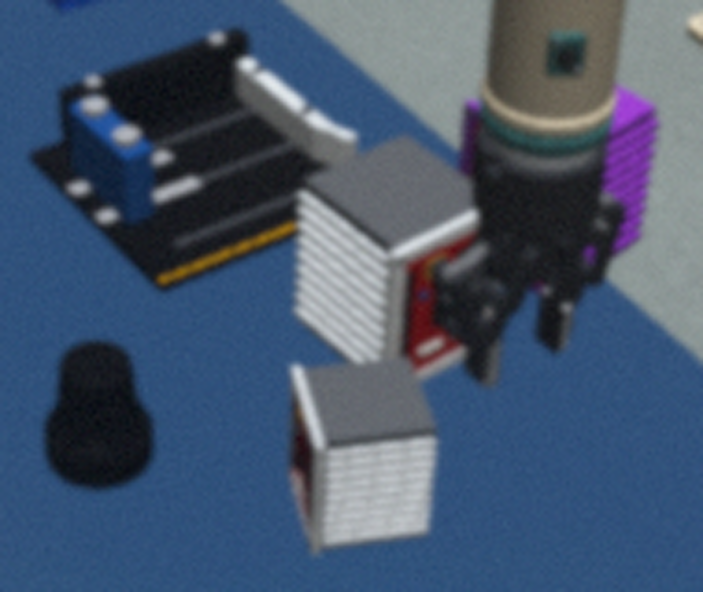

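The gripper is behind the module with clear space all round. Starting the push towards the step.

Call:
send_rows(commands=[[50,3,15,0,0.6],[50,3,30,0,0.6],[50,3,42,0,0.6],[50,3,50,0,0.6],[50,3,57,0,0.6]])

```text
clock: 2.65
eef_pos: [529.9, 149.4, 68.3]
tool_rot: [-3.138, 0.001, 0.058]
force: [0.7, 3.9, 2.2]
width: 50.2
```

```bash
python3 -c "
from h import *
to(-110,17,66)"
```

```text
t 2.65 at fix [-179.1   18.5   68.3] shift [-1.4 69.1  2.1] turn -0.08 F fix [-3.8  0.9  2.2] w 50.2 q7 [-0.47  0.76  0.22  1.94 -0.34  0.48  0.06]
```

Contact came at x≈-180 as predicted, with about 4 N. Pushing on.

Call:
send_rows(commands=[[50,-1,9,0,0],[50,-1,18,0,0],[50,-1,27,0,0],[50,-1,36,0,0],[50,-1,45,0,0]])

```text
clock: 3.15
eef_pos: [531.5, 104.7, 68.3]
tool_rot: [-3.137, 0.001, 0.059]
force: [-0.3, 5.3, 3.8]
width: 50.0
```

```bash
python3 -c "
from h import *
to(-107,17,66)"
```

```text
t 3.15 at fix [-134.4   17.4   68.3] shift [-0.3 27.4  2.2] turn -0.04 F fix [-5.3 -0.   3.8] w 50.0 q7 [-0.38  0.75  0.2   1.96 -0.33  0.46  0.13]
```

Call:
send_rows(commands=[[50,0,7,0,0],[50,0,13,0,0],[50,0,18,0,0],[50,0,22,0,0]])

```text
clock: 3.55
eef_pos: [532.5, 82.8, 68.3]
tool_rot: [-3.136, 0.002, 0.059]
force: [-0.2, 6.1, 4.3]
width: 49.8
```

```bash
python3 -c "
from h import *
to(-107,17,66)
p,im=shot('scene','s2')
im=im[190:350,250:440]; cv2.imwrite('pics/s2c.png',cv2.resize(im,None,fx=3.7,fy=3.7,interpolation=cv2.INTER_CUBIC))"
```

```text
t 3.55 at fix [-112.5   17.1   68.3] shift [-0.1  5.5  2.3] turn -0.04 F fix [-6.1  0.2  4.3] w 49.8 q7 [-0.33  0.75  0.2   1.97 -0.32  0.46  0.16]
```

View pics/s2c.png

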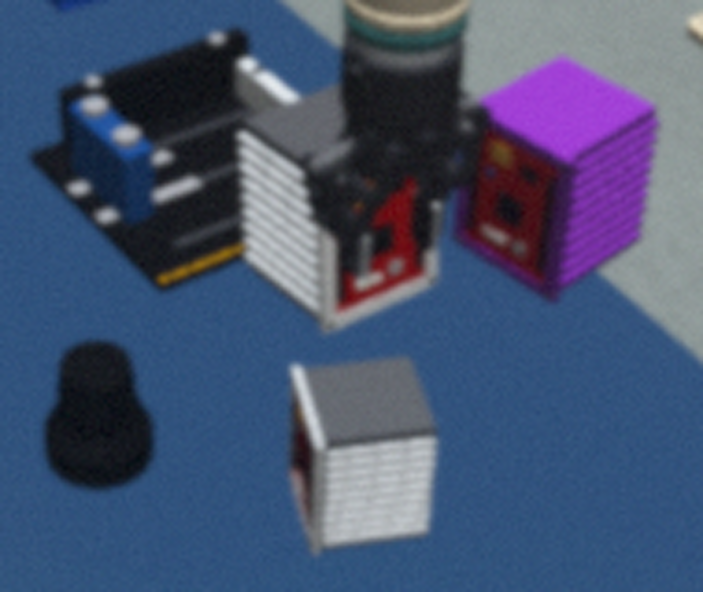

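Call:
send_rows(commands=[[50,0,2,0,0],[50,0,4,0,0],[50,0,6,0,0]])

```text
clock: 3.9
eef_pos: [532.7, 76.0, 68.2]
tool_rot: [-3.137, 0.002, 0.058]
force: [-1.1, 4.5, 2.6]
width: 50.2
```

Call:
send_rows(commands=[[50,0,1.5,0,0],[50,0,3,0,0]])

```text
clock: 4.1
eef_pos: [532.7, 73.5, 68.3]
tool_rot: [-3.136, 0.003, 0.059]
force: [-0.2, 8.4, 6.5]
width: 49.7
```

```bash
python3 -c "
from h import *
to(-107,17,66)
p,im=shot('scene','s3')
im=im[190:350,250:440]; cv2.imwrite('pics/s3c.png',cv2.resize(im,None,fx=3.7,fy=3.7,interpolation=cv2.INTER_CUBIC))"
```

```text
t 4.1 at fix [-103.2   16.8   68.3] shift [ 0.2 -3.8  2.3] turn -0.04 F fix [-8.4  0.3  6.5] w 49.7 q7 [-0.31  0.75  0.19  1.97 -0.32  0.45  0.18]
```

View pics/s3c.png

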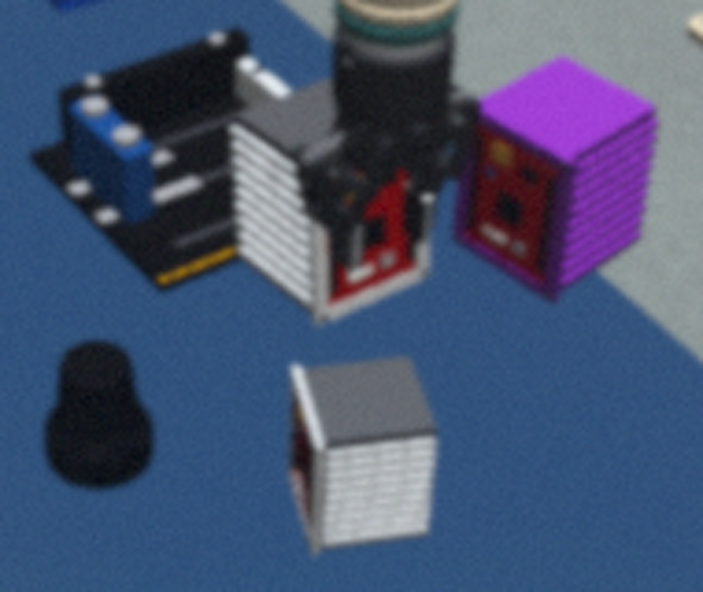

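Call:
send_rows(commands=[[50,0,1.5,0,0],[50,0,3,0,0]])

```text
clock: 4.35
eef_pos: [532.8, 73.1, 68.7]
tool_rot: [-3.133, 0.003, 0.06]
force: [-1.0, 12.3, 7.8]
width: 50.2
```

```bash
python3 -c "
from h import *
to(-107,17,66)
p,im=shot('scene','s4')
im=im[190:350,250:440]; cv2.imwrite('pics/s4c.png',cv2.resize(im,None,fx=3.7,fy=3.7,interpolation=cv2.INTER_CUBIC))"
```

```text
t 4.35 at fix [-102.8   16.8   68.7] shift [ 0.2 -4.2  2.7] turn 0.02 F fix [-12.4  -0.2   7.8] w 50.2 q7 [-0.31  0.75  0.19  1.97 -0.32  0.46  0.18]
```

View pics/s4c.png

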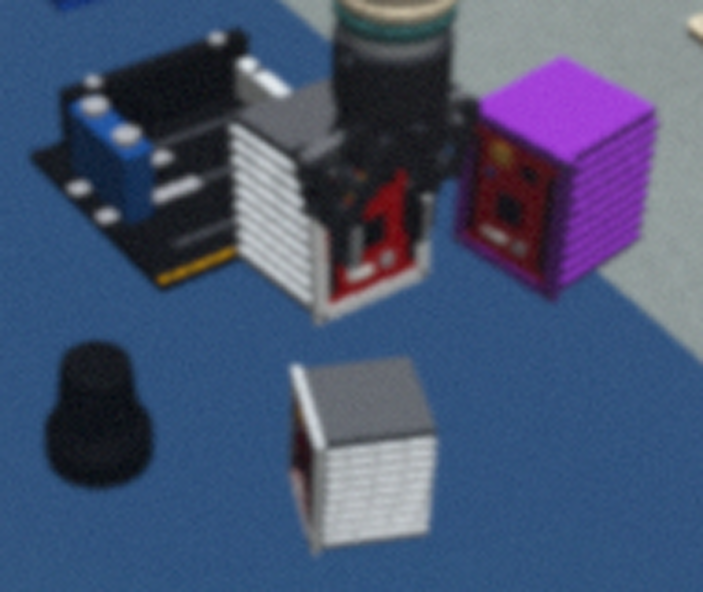

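The force rose to 12 N with no more movement, so the foot is against the step and squared. Backing off slightly, rising to near the module's top, then tipping.

Call:
send_rows(commands=[[50,0,-6,0,0],[50,0,-14,0,0],[50,0,-14,-25,0],[50,0,-14,-49,0],[50,0,-14,-49,0]])

```text
clock: 4.9
eef_pos: [533.8, 85.6, 120.0]
tool_rot: [-3.134, -0.002, 0.059]
force: [-0.1, -0.3, -1.2]
width: 50.2
```

```bash
python3 -c "
from h import *
to(-103,17,117)
shot('top','t5')
p,im=shot('scene','s5')
im=im[190:350,250:440]; cv2.imwrite('pics/s5c.png',cv2.resize(im,None,fx=3.7,fy=3.7,interpolation=cv2.INTER_CUBIC))"
```

```text
t 4.9 at fix [-115.2   18.6  120. ] shift [-1.6 12.3  2.9] turn -0.04 F fix [ 0.3 -0.2 -1.2] w 50.2 q7 [-0.36  0.66  0.24  1.94 -0.29  0.56  0.13]
```

View pics/s5c.png

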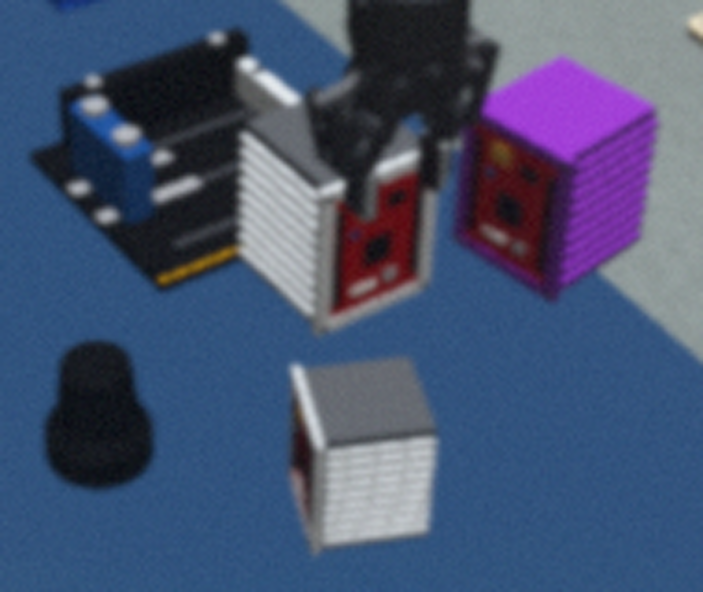

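The module now stands upright at the step. The last push had lifted its rear edge a little, and friction at the low contact held it, so I'll push high and rise along with the tilt.

Call:
send_rows(commands=[[50,-1.5,4,5,0],[50,-1.5,8,5,0],[50,-1.5,11,5,0],[50,-1.5,14,4,0]])

```text
clock: 5.4
eef_pos: [530.4, 74.1, 113.1]
tool_rot: [-3.13, 0.005, 0.06]
force: [-1.3, 7.3, 4.9]
width: 50.0
```

```bash
python3 -c "
from h import *
to(-103,17,117)
p,im=shot('scene','s6')
im=im[190:350,250:440]; cv2.imwrite('pics/s6c.png',cv2.resize(im,None,fx=3.7,fy=3.7,interpolation=cv2.INTER_CUBIC))"
```

```text
t 5.4 at fix [-103.9   14.5  113.1] shift [ 2.5  0.9 -3.9] turn 0.05 F fix [-7.4 -0.8  4.9] w 50.0 q7 [-0.33  0.67  0.23  1.96 -0.3   0.55  0.16]
```

View pics/s6c.png

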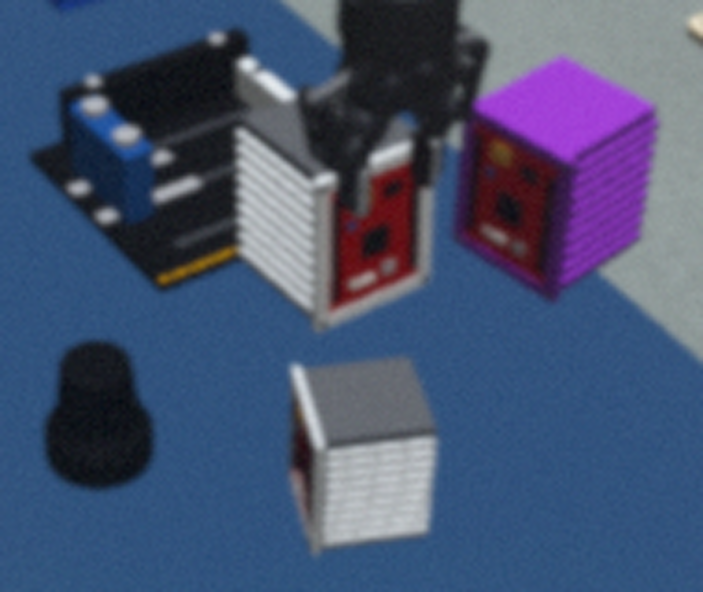

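Call:
send_rows(commands=[[50,0,6,-4,0],[50,0,12,-8,0],[50,0,18,-12.5,0],[50,0,24,-17,0],[50,0,30,-20.5,0]])

```text
clock: 5.95
eef_pos: [532.5, 43.9, 133.7]
tool_rot: [-3.129, 0.005, 0.06]
force: [-1.3, 4.1, 5.7]
width: 50.5
```

```bash
python3 -c "
from h import *
to(-103,17,117)
p,im=shot('scene','s7')
im=im[190:350,250:440]; cv2.imwrite('pics/s7c.png',cv2.resize(im,None,fx=3.7,fy=3.7,interpolation=cv2.INTER_CUBIC))"
```

```text
t 5.95 at fix [-73.7  14.8 133.7] shift [  2.3 -29.1  17.1] turn 0.05 F fix [-4.2 -1.1  5.7] w 50.5 q7 [-0.28  0.64  0.24  1.95 -0.28  0.59  0.2 ]
```

View pics/s7c.png

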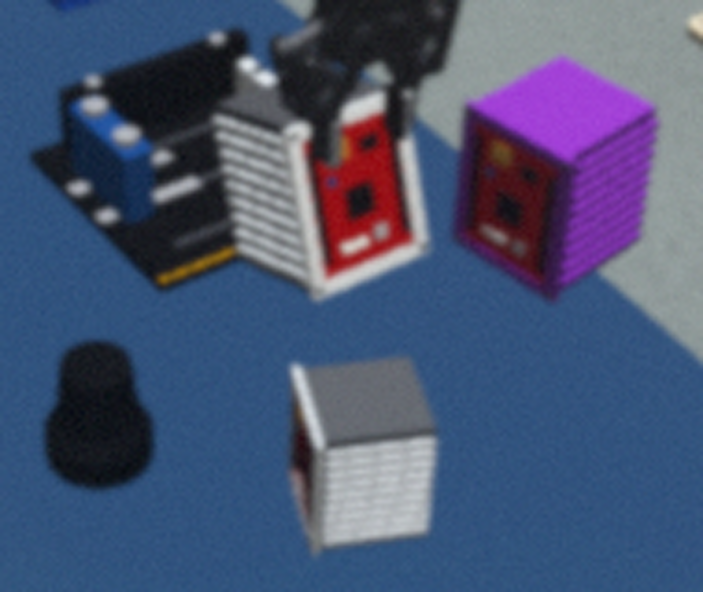

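It is tipping evenly, about 15° over. Continuing.

Call:
send_rows(commands=[[50,0,6,-3,0],[50,0,12,-6,0],[50,0,18,-9,0],[50,0,24,-11.5,0],[50,0,30,-13.5,0]])

```text
clock: 6.5
eef_pos: [534.4, 11.0, 147.4]
tool_rot: [-3.131, 0.004, 0.058]
force: [-1.0, 1.1, -0.1]
width: 49.8
```

```bash
python3 -c "
from h import *
to(-103,17,117)
p,im=shot('scene','s8')
im=im[190:350,250:440]; cv2.imwrite('pics/s8c.png',cv2.resize(im,None,fx=3.7,fy=3.7,interpolation=cv2.INTER_CUBIC))"
```

```text
t 6.5 at fix [-40.7  14.7 147.4] shift [  2.3 -62.   31. ] turn -0.08 F fix [-1.2 -1.  -0.1] w 49.8 q7 [-0.23  0.62  0.24  1.94 -0.26  0.62  0.24]
```

View pics/s8c.png

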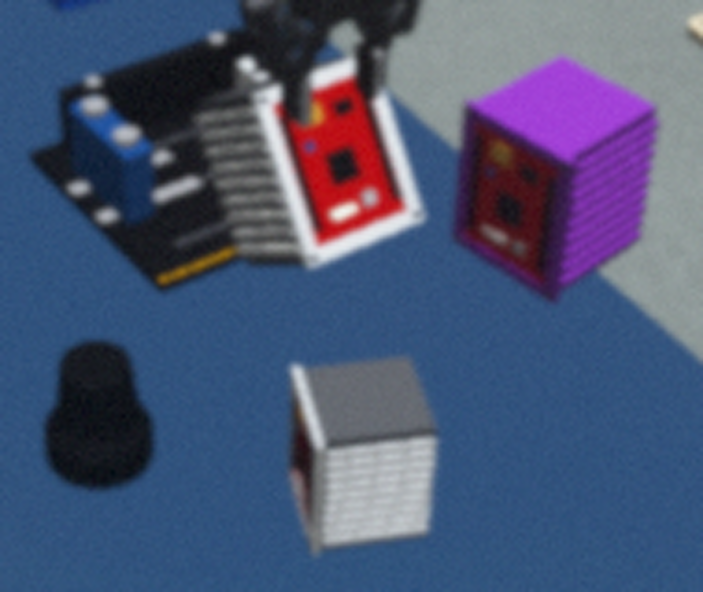

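It is about 32° over and near balance. Continuing slowly.

Call:
send_rows(commands=[[50,0,5,-1.5,0],[50,0,10,-2.5,0],[50,0,15,-3,0],[50,0,20,-3,0],[50,0,25,-3,0]])

```text
clock: 7.05
eef_pos: [536.2, -15.8, 150.5]
tool_rot: [-3.132, 0.004, 0.056]
force: [0.2, 0.0, 0.5]
width: 50.0
```

Call:
send_rows(commands=[[50,0,3,0,0],[50,0,6,0,0],[50,0,8,0,0]])

```text
clock: 7.35
eef_pos: [536.6, -24.1, 150.4]
tool_rot: [-3.132, 0.004, 0.056]
force: [-0.4, 0.0, -0.0]
width: 50.0
```

```bash
python3 -c "
from h import *
to(-103,17,117)
p,im=shot('scene','s9')
im=im[190:350,250:440]; cv2.imwrite('pics/s9c.png',cv2.resize(im,None,fx=3.7,fy=3.7,interpolation=cv2.INTER_CUBIC))"
```

```text
t 7.35 at fix [ -5.5  14.9 150.4] shift [  2.  -97.2  34.3] turn -0.17 F fix [-0.  -0.4 -0. ] w 50.0 q7 [-0.16  0.61  0.24  1.93 -0.25  0.63  0.3 ]
```

View pics/s9c.png

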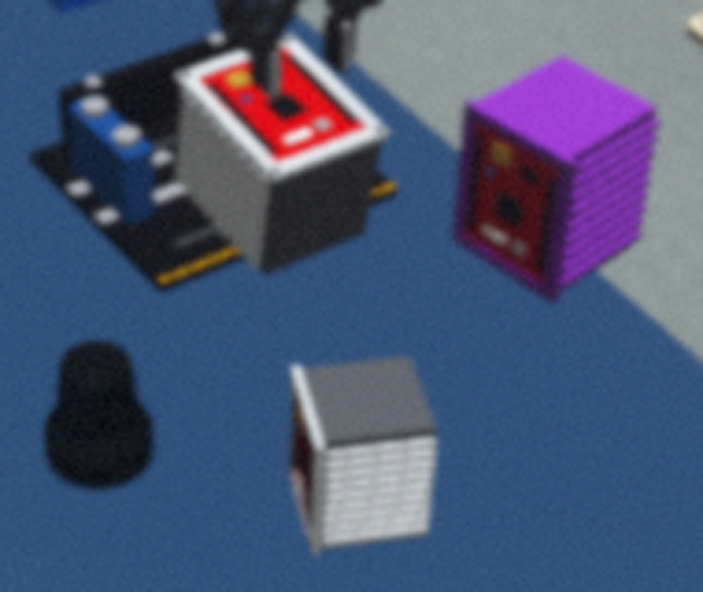

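The module lies on the bed, red board up at (285,100) in the crop, with its foot end slightly overhanging the step. Moving behind it to slide it home.

Call:
send_rows(commands=[[50,1,-40,-3,0],[50,1,-80,-3,0],[50,1,-80,40,0],[50,1,-80,80,0],[50,1,-80,92,0]])

```text
clock: 7.9
eef_pos: [530.2, 56.9, 56.0]
tool_rot: [-3.133, 0.009, 0.057]
force: [-0.3, 1.0, -0.1]
width: 49.9
```

Call:
send_rows(commands=[[50,0,0,0,0],[50,0,0,0,0]])

```text
clock: 8.1
eef_pos: [530.5, 56.6, 56.6]
tool_rot: [-3.133, 0.009, 0.057]
force: [0.7, -0.1, 0.0]
width: 49.7
```

```bash
python3 -c "
from h import *
to(-30,17,58)
p,im=shot('top','t9')
im=im[170:350,210:400]; cv2.imwrite('pics/t9c.png',cv2.resize(im,None,fx=3.3,fy=3.3,interpolation=cv2.INTER_CUBIC))"
```

```text
t 8.1 at fix [-86.4  13.6  56.6] shift [ 3.6 56.4 -1.9] turn -0.15 F fix [0.2 0.7 0. ] w 49.7 q7 [-0.27  0.77  0.18  1.98 -0.32  0.43  0.21]
```

View pics/t9c.png

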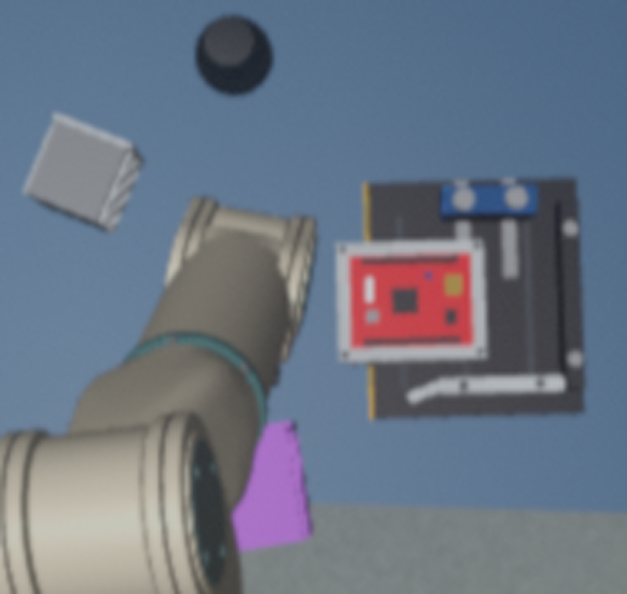

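```bash
python3 -c "
from h import *
p=ctrl.camera_params('top')
f=lambda c,z: w2fix(onz(p,(c[0]/3.3+209.65,c[1]/3.3+169.65),z)).round(1)
m=[f(c,106) for c in [(335,243),(481,238),(488,356),(341,362)]]
print(m,np.mean(m,0))
print([f(c,10) for c in [(364,183),(372,418)]], f((490,200),72), f((558,205),60))
print(f((445,385),40),f((565,376),40),f((505,392),40))
"
```

```text
[array([-24.7,  63.7, 106. ]), array([ 94.9,  64.4, 106. ]), array([ 97.3, -32.4, 106. ]), array([-22.5, -33.8, 106. ])] [ 36.25   15.475 106.   ]
[array([  0.6, 125.6,  10. ]), array([  1.6, -78.4,  10. ])] [105.6  99.8  72. ] [163.6  95.4  60. ]
[ 64.2 -52.8  40. ] [166.  -48.2  40. ] [114.7 -60.2  40. ]
```

Module now: centre x≈36, y≈15, square to within 1.5°, foot at x≈-23. It needs to slide about 69 mm.

Call:
send_rows(commands=[[50,2,14,0,0],[50,2,28,0,0],[50,2,42,0,0],[50,2,52,0,0],[50,2,60,0,0]])

```text
clock: 8.65
eef_pos: [537.1, -2.2, 57.6]
tool_rot: [-3.129, 0.007, 0.057]
force: [-0.2, 8.6, 7.5]
width: 50.3
```

Call:
send_rows(commands=[[50,0,9,0,0],[50,0,18,0,0],[50,0,27,0,0],[50,0,36,0,0],[50,0,45,0,0]])

```text
clock: 9.15
eef_pos: [539.9, -45.7, 57.8]
tool_rot: [-3.127, 0.006, 0.058]
force: [-0.6, 7.4, 8.0]
width: 50.0
```

```bash
python3 -c "
from h import *
to(38,15,58)
p,im=shot('scene','s10')
im=im[190:350,250:440]; cv2.imwrite('pics/s10c.png',cv2.resize(im,None,fx=3.7,fy=3.7,interpolation=cv2.INTER_CUBIC))"
```

```text
t 9.15 at fix [16.2 16.9 57.8] shift [-1.9 21.8 -0.5] turn -0.08 F fix [-7.4 -0.2  8. ] w 50.0 q7 [-0.06  0.77  0.15  1.96 -0.28  0.45  0.36]
```

View pics/s10c.png

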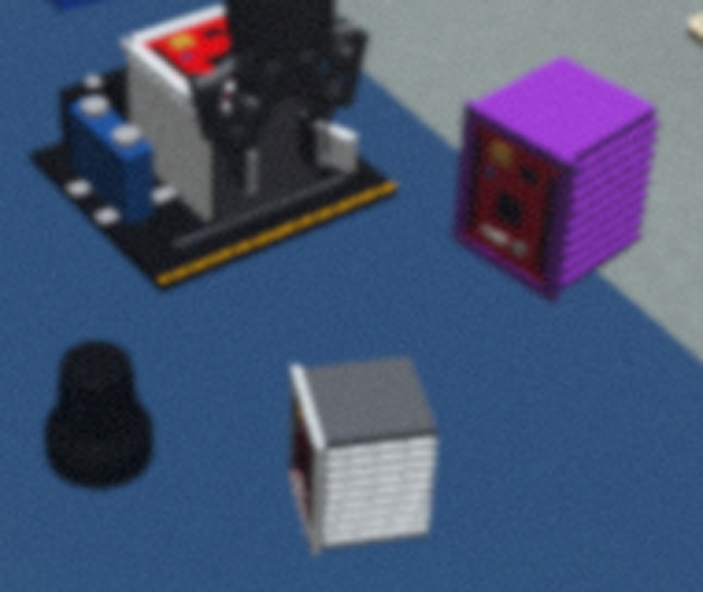

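Call:
send_rows(commands=[[50,0,6,-2,0],[50,0,12,-3,0],[50,0,16,-3,0],[50,0,19,-3,0],[50,0,22,-3,0]])

```text
clock: 9.7
eef_pos: [540.1, -59.8, 60.5]
tool_rot: [-3.115, 0.009, 0.06]
force: [-1.4, 31.5, 8.2]
width: 49.9
```

```bash
python3 -c "
from h import *
to(38,15,58)"
```

```text
t 9.7 at fix [30.3 16.2 60.5] shift [-1.2  7.7  2.3] turn 0.05 F fix [-31.6   0.5   8.2] w 49.9 q7 [-0.02  0.77  0.14  1.95 -0.27  0.46  0.39]
```

It stopped at 31 N. Backing off to look.

Call:
send_rows(commands=[[50,0,-8,0,0],[50,0,-40,0,0],[50,0,-80,0,0],[50,0,-100,0,0]])

```text
clock: 10.1
eef_pos: [533.9, 42.0, 63.0]
tool_rot: [-3.115, 0.009, 0.062]
force: [-0.1, -0.1, -0.9]
width: 50.2
```

```bash
python3 -c "
from h import *
to(38,15,58)
p,im=shot('top','t11')
im=im[170:350,210:400]; cv2.imwrite('pics/t11c.png',cv2.resize(im,None,fx=3.3,fy=3.3,interpolation=cv2.INTER_CUBIC))
p,im=shot('scene','s11')
im=im[190:300,250:380]; cv2.imwrite('pics/s11c.png',cv2.resize(im,None,fx=5,fy=5,interpolation=cv2.INTER_CUBIC))"
```

```text
t 10.1 at fix [-71.6  16.   63. ] shift [ -1.3 109.7   2.1] turn 0.16 F fix [ 0.1 -0.1 -0.9] w 50.2 q7 [-0.22  0.75  0.16  1.97 -0.32  0.45  0.25]
```

View pics/t11c.png

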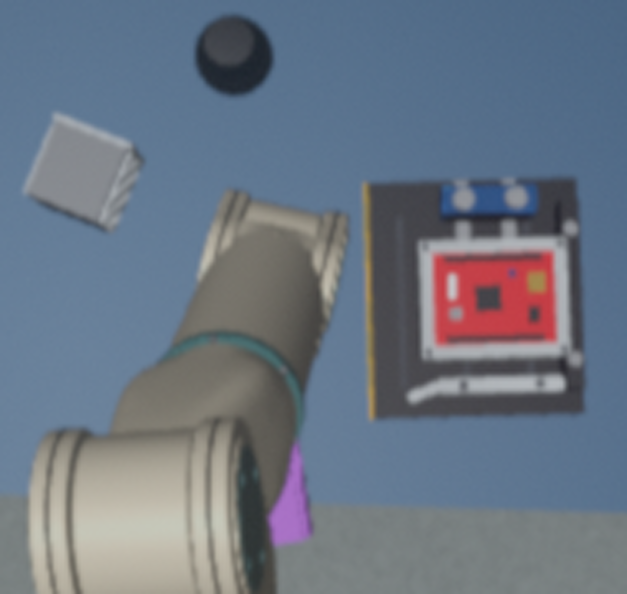

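View pics/s11c.png

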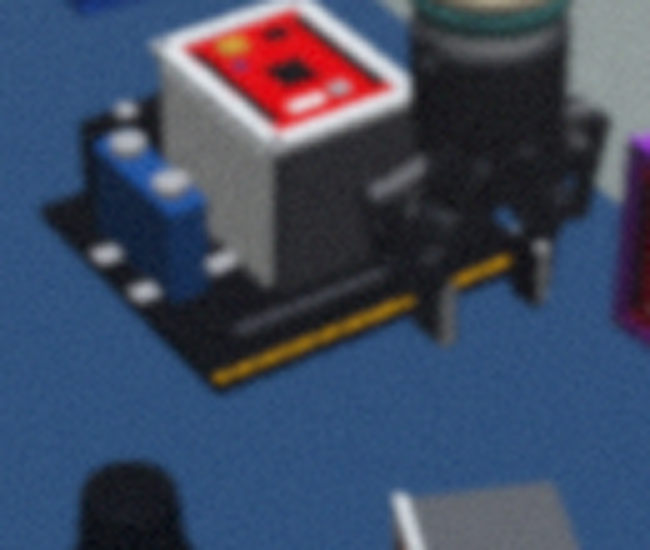

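```bash
python3 -c "
from h import *
p=ctrl.camera_params('top')
f=lambda c,z: w2fix(onz(p,(c[0]/3.3+209.65,c[1]/3.3+169.65),z)).round(1)
m=[f(c,106) for c in [(418,241),(566,235),(573,355),(423,362)]]
print(m,np.mean(m,0))
im=cv2.imread('pics/t11.png'); im=im[220:300,310:400]; cv2.imwrite('pics/t11d.png',cv2.resize(im,None,fx=7,fy=7,interpolation=cv2.INTER_CUBIC))
"
```

```text
[array([ 43.3,  63.4, 106. ]), array([164.6,  64.8, 106. ]), array([166.5, -33.6, 106. ]), array([ 44.2, -35.7, 106. ])] [104.65   14.725 106.   ]
```

View pics/t11d.png

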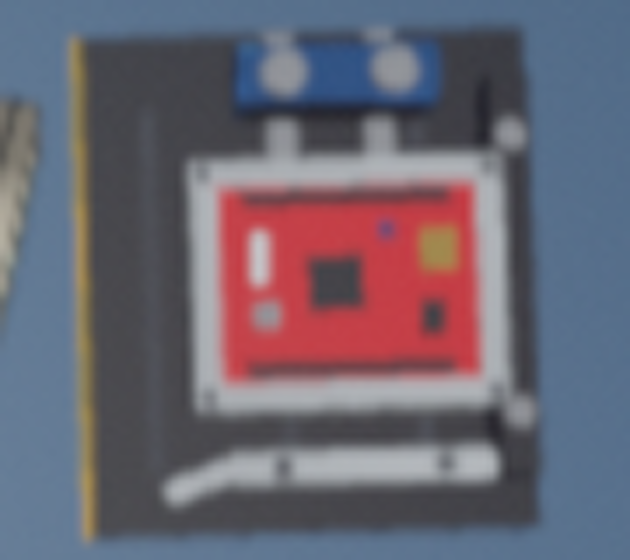

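The module is home: centre x≈104.7 (105 expected), y≈14.7, and its leading end is flush with the stop. The jaw centre is at y≈99.8. Now going up and over to the outer side of the jaw, turning 90° on the way.

Call:
send_rows(commands=[[40,0,-5,-45,0],[40,0,-5,-90,0],[40,0,-5,-120,0],[40,30,30,-120,8],[40,60,60,-120,16]])

```text
clock: 10.7
eef_pos: [600.3, -20.1, 182.8]
tool_rot: [-3.119, 0.013, -0.221]
force: [0.7, 0.5, 0.7]
width: 39.9
```

```bash
python3 -c "
from h import *
to(105,165,180,yawdeg=3.4-90)"
```

```text
t 10.7 at fix [ -5.7  78.7 182.8] shift [113.6  82.5  -0.5] turn 73.93 F fix [-0.5  0.7  0.7] w 39.9 q7 [-0.21  0.66  0.34  1.72 -0.31  0.82  0.06]
```

Call:
send_rows(commands=[[40,23,16,0,8.3],[40,46,33,0,16.6],[40,69,50,0,25],[40,92,66,0,33.3],[40,114,82,0,41.6]])

```text
clock: 11.2
eef_pos: [693.4, -129.7, 179.5]
tool_rot: [-3.135, 0.023, -0.956]
force: [0.8, -0.2, -0.9]
width: 40.5
```

Call:
send_rows(commands=[[40,0,0,0,8.3],[40,0,0,0,16.6],[40,0,0,0,25],[40,0,0,0,32.4],[40,0,0,0,32.4]])

```text
clock: 11.7
eef_pos: [692.7, -132.8, 179.2]
tool_rot: [3.134, 0.019, -1.525]
force: [0.0, -0.2, -0.7]
width: 40.2
```

```bash
python3 -c "
from h import *
to(105,160,60,yawdeg=3.4-90)
p,im=shot('wrist','w12')"
```

```text
t 11.7 at fix [112.3 164.2 179.2] shift [ -4.9   3.4 119.4] turn -0.79 F fix [ 0.2  0.  -0.7] w 40.2 q7 [-0.18  0.88  0.68  1.4  -0.6   1.08 -0.91]
```

View pics/w12.png

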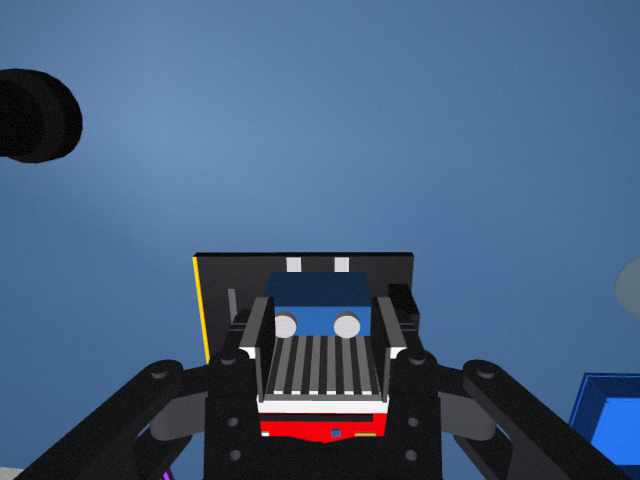

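The wrist view shows the jaw centred between the fingers at (318,305). The bed outside it is clear where I'll come down, and the lens and tray are well to the sides.

Call:
send_rows(commands=[[40,-5,0,40,-0.8],[40,-5,0,80,-0.8],[40,-5,0,119,-0.8],[40,-5,0,119,-0.8]])

```text
clock: 12.15
eef_pos: [687.1, -124.5, 54.7]
tool_rot: [3.124, 0.023, -1.507]
force: [-1.2, 0.7, -0.7]
width: 40.1
```

```bash
python3 -c "
from h import *
to(105,123,60,yawdeg=3.4-90)
p,im=shot('scene','s13')
im=im[170:300,230:380]; cv2.imwrite('pics/s13c.png',cv2.resize(im,None,fx=4.5,fy=4.5,interpolation=cv2.INTER_CUBIC))"
```

```text
t 12.15 at fix [103.6 159.1  54.7] shift [ 1.1 36.2 -4.7] turn 0.27 F fix [-0.7 -1.2 -0.7] w 40.1 q7 [-0.16  1.01  0.59  1.48 -0.68  0.89 -0.83]
```

View pics/s13c.png

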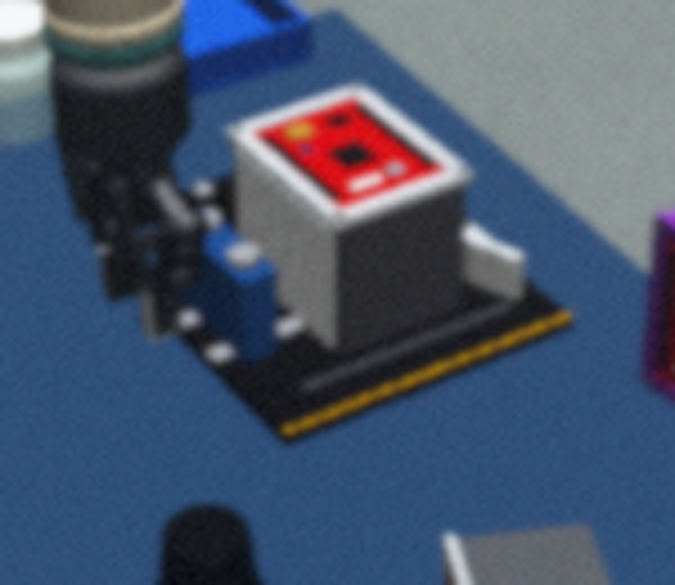

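Call:
send_rows(commands=[[40,1,10,-5,0.3],[40,1,20,-6,0.3],[40,1,28,-6,0.3],[40,1,34,-6,0.3],[40,1,40,-6,0.3]])

```text
clock: 12.7
eef_pos: [651.1, -129.8, 66.3]
tool_rot: [3.133, 0.02, -1.512]
force: [4.5, 0.2, 1.2]
width: 40.2
```

```bash
python3 -c "
from h import *
to(105,82,62,yawdeg=3.4-90)"
```

```text
t 12.7 at fix [106.7 122.9  66.3] shift [-1.6 40.9  4.7] turn -0.04 F fix [0.  4.5 1.2] w 40.2 q7 [-0.16  0.95  0.59  1.6  -0.69  0.82 -0.78]
```

Contact with the jaw, at about 4.5 N. Pushing on, going slightly down.

Call:
send_rows(commands=[[40,-1,6,2,0],[40,-1,12,4,0],[40,-1,18,4,0],[40,-1,24,4,0],[40,-1,30,4,0]])

```text
clock: 13.2
eef_pos: [622.2, -130.1, 62.8]
tool_rot: [3.136, 0.02, -1.512]
force: [8.0, 1.0, 0.9]
width: 40.2
```

```bash
python3 -c "
from h import *
to(105,82,62,yawdeg=3.4-90)
p,im=shot('scene','s14')
im=im[170:300,230:380]; cv2.imwrite('pics/s14c.png',cv2.resize(im,None,fx=4.5,fy=4.5,interpolation=cv2.INTER_CUBIC))"
```

```text
t 13.2 at fix [105.4  94.   62.8] shift [-0.3 12.   0.9] turn -0.03 F fix [-0.5  8.1  0.9] w 40.2 q7 [-0.15  0.92  0.57  1.69 -0.71  0.76 -0.73]
```

View pics/s14c.png

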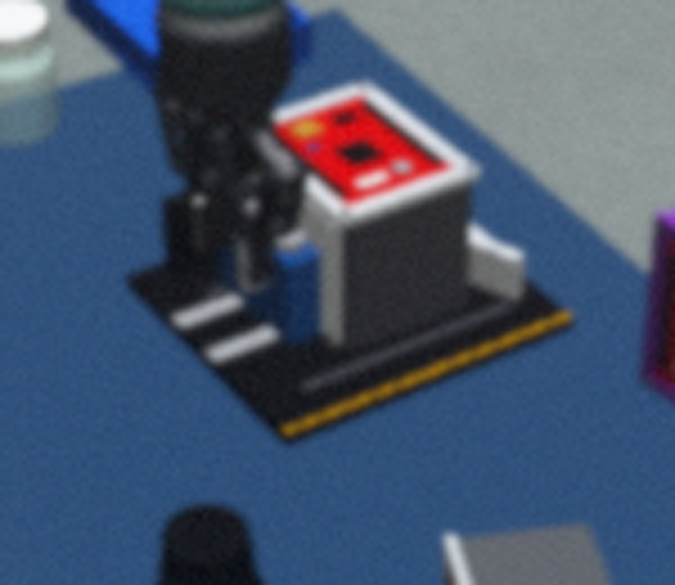

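The jaw is now moving the module, at 8 N. About 12 mm left.

Call:
send_rows(commands=[[40,0,4,0,0],[40,0,8,0,0],[40,0,10,0,0],[40,0,12,0,0]])

```text
clock: 13.65
eef_pos: [612.4, -130.7, 63.0]
tool_rot: [-3.142, 0.018, -1.513]
force: [15.0, 0.8, -4.1]
width: 39.9
```

Call:
send_rows(commands=[[40,0,2,0,0],[40,0,4,0,0]])

```text
clock: 13.85
eef_pos: [612.4, -130.7, 63.1]
tool_rot: [-3.134, 0.016, -1.512]
force: [16.1, 0.5, -7.0]
width: 39.6
```

```bash
python3 -c "
from h import *
to(105,82,62,yawdeg=3.4-90)"
```

```text
t 13.85 at fix [105.4  84.2  63.1] shift [-0.4  2.2  1.1] turn -0.05 F fix [ 0.4 16.1 -7. ] w 39.6 q7 [-0.15  0.91  0.56  1.73 -0.72  0.72 -0.71]
```

Call:
send_rows(commands=[[40,0,4,0,0],[40,0,8,0,0],[40,0,8,0,0]])

```text
clock: 14.15
eef_pos: [612.3, -130.7, 63.5]
tool_rot: [-3.119, 0.012, -1.511]
force: [22.0, 0.8, -11.3]
width: 40.0
```

```bash
python3 -c "
from h import *
to(105,82,62,yawdeg=3.4-90)"
```

```text
t 14.15 at fix [105.4  84.1  63.5] shift [-0.4  2.1  1.4] turn 0.02 F fix [  0.5  22.  -11.3] w 40.0 q7 [-0.15  0.9   0.55  1.75 -0.73  0.69 -0.7 ]
```

It stands solid at 22 N with no more travel. Backing off, rising clear, and looking.

Call:
send_rows(commands=[[40,0,-10,0,0],[40,0,-40,0,0],[40,0,-75,0,0],[40,0,-85,-45,0],[40,0,-85,-90,0]])

```text
clock: 14.65
eef_pos: [692.8, -125.8, 151.9]
tool_rot: [-3.129, 0.013, -1.509]
force: [0.5, -0.1, 0.1]
width: 39.8
```

Call:
send_rows(commands=[[40,0,-30,-40,0],[40,0,-60,-60,0],[40,0,-60,-60,0]])

```text
clock: 14.95
eef_pos: [754.5, -122.8, 214.8]
tool_rot: [-3.125, 0.011, -1.506]
force: [1.2, -0.6, -0.2]
width: 40.2
```

```bash
python3 -c "
from h import *
to(105,82,62,yawdeg=3.4-90)
p,im=shot('top','t15')
im=im[170:350,210:400]; cv2.imwrite('pics/t15c.png',cv2.resize(im,None,fx=3.3,fy=3.3,interpolation=cv2.INTER_CUBIC))
p,im=shot('scene','s15')
im=im[170:300,230:380]; cv2.imwrite('pics/s15c.png',cv2.resize(im,None,fx=4.5,fy=4.5,interpolation=cv2.INTER_CUBIC))"
```

```text
t 14.95 at fix [105.9 226.5 214.8] shift [  0.  147.  150.4] turn 0.29 F fix [ 0.7  1.1 -0.2] w 40.2 q7 [-0.17  0.92  0.69  1.19 -0.59  1.21 -0.99]
```

View pics/t15c.png

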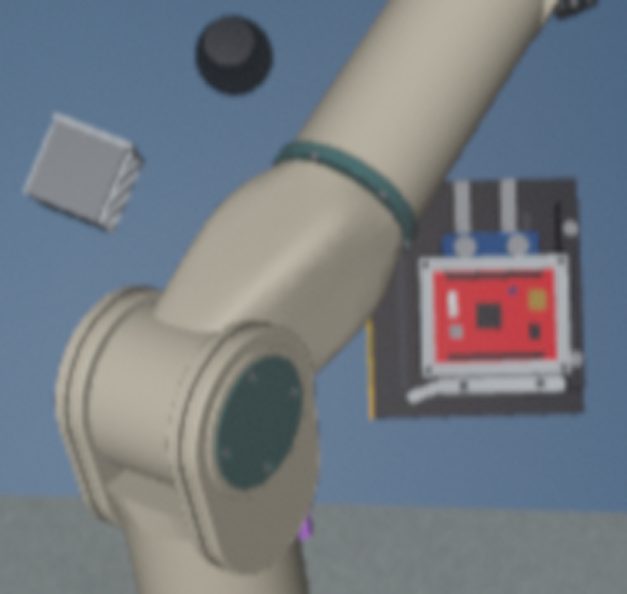

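View pics/s15c.png

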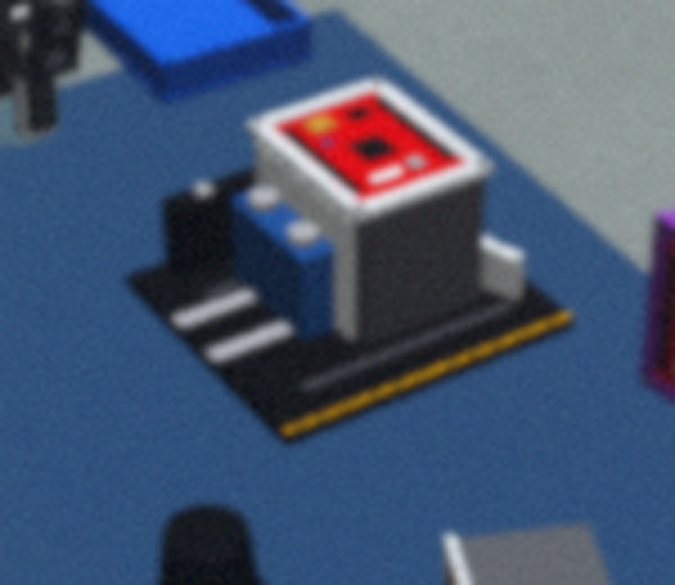

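```bash
python3 -c "
from h import *
p=ctrl.camera_params('top')
f=lambda c,z: w2fix(onz(p,(c[0]/3.3+209.65,c[1]/3.3+169.65),z)).round(1)
m=[f(c,106) for c in [(419,258),(568,252),(573,371),(424,378)]]
print(m,np.mean(m,0))
print(f((492,243),72),[f(c,72) for c in[(443,235),(537,231)]])
im=cv2.imread('pics/t15.png'); im=im[225:300,325:400]; cv2.imwrite('pics/t15d.png',cv2.resize(im,None,fx=8,fy=8,interpolation=cv2.INTER_CUBIC))
"
```

```text
[array([ 43.7,  49.4, 106. ]), array([165.7,  50.8, 106. ]), array([166. , -46.6, 106. ]), array([ 44.6, -48.8, 106. ])] [105.    1.2 106. ]
[106.   63.5  72. ] [array([65.3, 71.4, 72. ]), array([144. ,  72.5,  72. ])]
```

View pics/t15d.png

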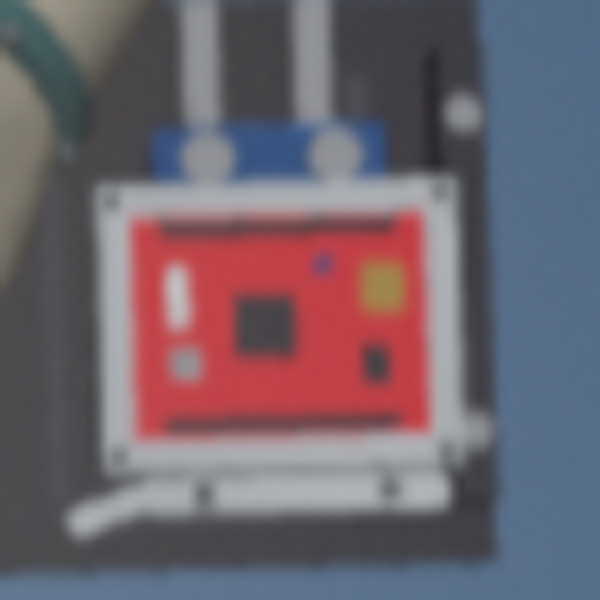

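```bash
python3 -c "
from h import *
p,im=shot('wrist','w16')"
```

```text
(no output)
```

View pics/w16.png

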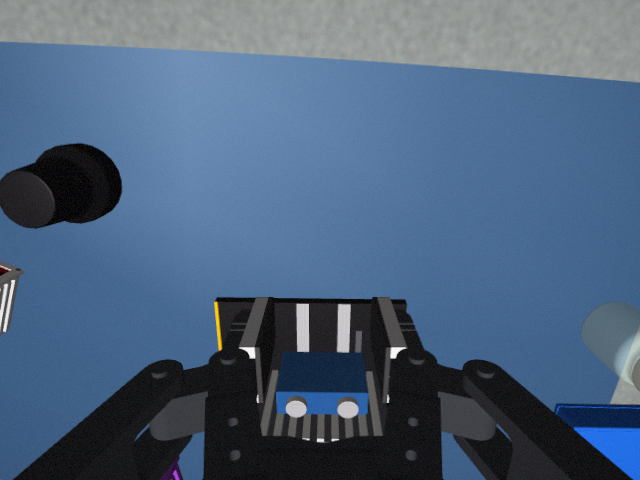

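```bash
python3 -c "
import cv2,numpy as np
a=cv2.imread('pics/scene0.png').astype(int);b=cv2.imread('pics/s15.png').astype(int)
for n,(x0,y0,x1,y1) in dict(purple=(390,200,430,275),small=(325,285,372,340),lens=(258,278,296,325),driver=(340,360,445,398),tray=(262,155,300,190),jar=(218,165,246,205)).items():
    d=np.abs(a-b)[y0:y1,x0:x1].mean(2); print(n,d.mean().round(1),(d>40).mean().round(3))
"
```

```text
purple 2.8 0.0
small 4.8 0.028
lens 2.8 0.0
driver 2.7 0.0
tray 2.6 0.0
jar 72.8 0.57
```

```bash
python3 -c "
import cv2,numpy as np
a=cv2.imread('pics/top0.png').astype(int);b=cv2.imread('pics/t15.png').astype(int)
for n,(x0,y0,x1,y1) in dict(small=(214,200,256,243),lens=(266,172,294,200),driver=(155,182,190,255),tray=(444,262,510,312),jar=(447,215,478,245)).items():
    d=np.abs(a-b)[y0:y1,x0:x1].mean(2); print(n,d.mean().round(1),(d>40).mean().round(3))
"
```

```text
small 3.2 0.0
lens 2.4 0.0
driver 3.4 0.0
tray 3.2 0.0
jar 3.6 0.0
```

Nothing else has moved, and the arm is clear of everything. Handing in.

```bash
python3 -c "
from cell import ctrl
s=ctrl.read_state(); print(s['clock'],s['force'])
print(ctrl.finish_job())"
```

```text
15.1 [ 0.2926927  -0.46691259  0.09215104]
the job is handed in; nothing more can be done
None
```

I pushed the large grey module against the step, tipped it over so the red board faces up, and slid it home to the end stop. Then I pushed the blue jaw in until it clamped the module against the guide, and let go. The job was handed in at 15.1 s of the 69 s allowed, with the arm clear of everything.

**Last checks (top view):**
- **Module:** its centre is at x ≈ 105.0, y ≈ 1.2 mm (target 105, 0), about as close as the camera calibration can tell. It is parallel to the jaw.
- **Jaw:** its outer face is at y ≈ 72 mm, which matches the clamped position. It did not move further under a 22 N push.
- **Other things on the bench:** picture comparisons show the purple block, small grey block, lens, driver, tray and jar where they were. The arm hid the jar in the scene view and most of the purple block in the top view, so each of those was checked in the other view.

**What did not go to plan or could not be seen:**
- My first push at the step stopped with the module's rear edge lifted slightly, so I set it back down and pushed higher.
- The gap at the end stop could not be seen directly. I rely on the slide stopping at 31 N and on the module's measured x staying within 0.5 mm after clamping.

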